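# Gather the loose caps in the tote's orange corner

## Task

Take the blue tote by its black handle, lift it up off its hanger while keeping it level, and only once it is off tilt it in the air, about 30 degrees, towards its orange corner so that all three loose tube caps slide into that corner. Finish while holding it: keep the tote gripped and tilted with the caps gathered in the orange corner, clear of the hanger and well above the worktop. Spill no cap and leave the other things on the bench alone.

Things in the scene. Friction and masses are not known exactly. Their poses are not given: they have to be found in the camera images.
- hanger: fixed bench hanger: grey metal plate 170 mm wide (its y), 6 mm thick, upright on a dark foot 10 mm high; the plate's top edge is 175 mm above the worktop. Origin on the worktop under the plate's middle, z up; the tote hangs on its -x side, towards the robot. The foot reaches 90 mm to -x, 50 mm to +x, 95 mm to each side.
- tote: blue open tote, 120 (x) x 130 (y) x 40 (z) mm, walls and floor 4 mm, 0.2 to 0.4 kg. Origin: centre of its underside; x to its back wall, y to its left, z up. Hangs level, underside about 100 mm above the worktop and origin 68 mm in front (-x) of the hanger's, yaw as the hanger's.
- tote_grip (a point): centre of the tote's handle: a black bar fixed to the tote, along the tote's x, 120 mm long, 14 mm wide (tote's y), 16 mm high, with a flat 20 mm wide upright at each end; 108 mm above the tote's underside, 68 mm above its rim, over its middle. Pinch it from above across its width. Axes as the tote's.
- tote_hook (a point): top of the tote's two hooks, at (+66, 0, +80) mm in the tote's frame: they stand on the back wall, go over the hanger plate's top edge and reach 19 mm down behind it, with 5 mm of play front to back. Raised 25 mm or more from the hung height they are free; then 40 mm towards the tote's -x clears the plate for tilting. Axes as the tote's.
- tote_corner (a point): the orange corner: inner floor corner where the tote's front (-x) and left (+y) walls meet, at (-56, +61, +4) mm in the tote's frame; walls, rim and floor are orange for 36 mm about it. Axes as the tote's.
- cap_1: loose yellow tube cap in the tote, a solid cylinder 16 mm across and 24 mm long, 10 g, standing on its end at the start in the tote's back or right part; origin at the centre of its lower end, z along its axis. Slick plastic (friction about 0.15), it slides once the tote tilts more than about 10 degrees and may fall over or roll.
- cap_2: loose red tube cap in the tote, a solid cylinder 16 mm across and 24 mm long, 10 g, standing on its end at the start in the tote's back or right part; origin at the centre of its lower end, z along its axis. Slick plastic (friction about 0.15), it slides once the tote tilts more than about 10 degrees and may fall over or roll.
- cap_3: loose yellow tube cap in the tote, a solid cylinder 16 mm across and 24 mm long, 10 g, standing on its end at the start in the tote's back or right part; origin at the centre of its lower end, z along its axis. Slick plastic (friction about 0.15), it slides once the tote tilts more than about 10 degrees and may fall over or roll.
- timer: white bench timer with round buttons, 62 x 66 x 20 mm, loose on the worktop to the right; origin under its centre. Bystander.
- slide_box: dark green closed slide box, 33 x 85 x 24 mm, loose on the worktop to the right; origin under its centre. Bystander.
- petri_dish: round petri dish, 74 mm across, 16 mm high, loose on the worktop at the left; origin under its centre. Bystander.
- notebook_1: purple notebook, 210 x 152 x 14 mm, lying at the front left; origin under its centre. Bystander.
There are look-alikes about, which are no part of the job. Several things have the shape of the tote; the one meant has the colours described above.

How it is judged:
By the outcome, as a careful person would: the job done as asked, in the order asked, and still so for the second after the job is handed in, while the arm keeps its last pose, push and grip.
It also fails if it takes over 38 s, if anything falls off the work surface, if the arm or the gripper's body presses on something with over 40 N, if the wrist force passes 120 N, or if a joint passes its speed limit or range.

## Robot

A 6-joint arm with a two-finger parallel gripper is mounted at the origin on a cart in front of the work surface, level with it; the furniture and walls round the work are solid. World frame = base frame: x ahead of the robot, y to its left, z up, the work surface at z = 0. Lengths are in mm, angles in rad, forces in N, time in s.
With the tool pointing down it reaches from about 350 to 975 mm from the base axis. Payload 17.4 kg.
Tool frame: the origin (TCP) lies on the centre line of the jaws, within the pads' length; the fingertips stand 22 mm ahead of it and the grasp point (between the pads) lies 3 mm ahead of it; z points along the fingers, y is the direction in which the jaws open and shut (so a half turn about z gives the same grasp; the last joint's range is limited). The gripper opens to 85 mm and grips with 20 to 120 N. Pads are 22 mm wide; open, the fingers measure 114 mm over their backs; the gripper's body (76 mm by 85 mm) begins 54 mm behind the grasp point. The pads swing forward as they close: fully open they stand 13 mm farther back than shut.
Start: joints at [1.169, 0.116, 1.442, -0, 1.584, -0.038], TCP at [240.192, 630.825, 253.303] pointing down, gripper open.
Joint ranges: [-2.83, 2.83], [-0.83, 2.19], [0.07, 2.5], [-1.14, 4.28], [0.01, 3], [-2.97, 2.97]. Speed limits (rad/s): [1.89, 1.89, 2.22, 3.14, 3.14, 3.14].

## Interface

Orientations are given as a unit quaternion [x, y, z, w].
In Python, from station import bot gives the robot as it stands.
- The arm moves only by the tool send_rows, never from a script. Its argument "deltas" is a list of rows, each a list of 3 entries, a list of its own where there are three numbers: the shift along the tool's x, y, z in cm, then the turn, a rotation vector about the tool's x, y, z in degrees, then the gripper command: -1 is shut, 1 is fully open, values between are in proportion. In form: [[[dx, dy, dz], [ax, ay, az], fingers], ...]. A call has 1 to 5 rows; each row is the pose to reach, as a shift and turn from the pose commanded when the call began, along the tool's axes at that moment; what a row does not reach only later rows make up. A row lasts 1/10 s, in which the tool goes at most 50 mm and 8.59 degrees, less where a joint would pass 70% of its speed; a pose out of reach is approached as far as the arm can. A call with a gripper value outside its range is refused whole. The fingers move at their own pace and stop on an object; "newtons" is the grip in N (left out, the last holds). Time passes only in rows, so rows that repeat a pose let the fingers close. It gives the time, the measured TCP pose, the force and the opening at its end, in the units of the state.
- bot.sense(): the state, without advancing time (a new reading comes with each control period).
- bot.read_camera(name): name is "scene" or "side" or "wrist"; returns a dict with "color" (384x512x3 uint8, blue, green, red), "depth" (384x512 float32, mm along the optical axis (not along the pixel's ray), 0 where there is no reading), "camera_matrix" (3x3 intrinsics, pixels), "cam_to_world" (4x4, takes a point from camera to world coordinates). Camera axes: x right, y down, z forward; pixel columns grow to the right and rows downward; lengths in mm; the calibration is good to about 2 mm. A picture is of the moment at which its call begins.
- bot.finish_job(): hands the job in, once; it reports no verdict.
The state is a dict: "t": time; "joint_pos": joint angles; "qd": joint speeds; "joint_efforts": joint torques, N m; "tool_pos": TCP position; "orientation": TCP orientation; "contact_force": force on the tool from outside, world axes, zero at the start; "wrist_torque": the same for the moment, N m; "grip_width": finger opening in mm.
Only numpy, scipy, OpenCV 4.12 (cv2) and the standard library are available. Lean on these libraries where they do the work, as an engineer would, in place of code of your own. Each camera call takes 0.05 s, during which the arm holds its last target.

## Working session

There is one attempt and no reset: what is moved stays moved. The work goes in short steps, Python scripts to look and compute and a tool call to move; the robot and the scene stay as the last step left them, time stands still between calls to the robot, and variables do not carry over. Pictures are saved under pics/ and viewed, and the job is handed in when it is done.

Besides the shell and the picture viewer there is one more tool, called as a command line: name --argument value ..., lists and objects as JSON in quotes. send_rows: Moves the arm, as the interface text tells. Its arguments: {"type":"object","properties":{"deltas":{"type":"array"},"newtons":{"type":"number"}},"required":["deltas"]}

```bash
ls; mkdir -p pics
cat > h.py <<'E'
import numpy as np,cv2
from scipy.spatial.transform import Rotation as R
from station import bot
def grab(n,tag):
    c=bot.read_camera(n); cv2.imwrite(f'pics/{tag}.png',c['color']); np.savez(f'pics/{tag}.npz',**c); return c
def pt(c,u,v,d=None):
    K=c['camera_matrix'];d=c['depth'][v,u] if d is None else d
    p=np.array([(u-K[0,2])/K[0,0]*d,(v-K[1,2])/K[1,1]*d,d,1]);return (c['cam_to_world']@p)[:3]
def proj(c,p):
    q=np.linalg.inv(c['cam_to_world'])@np.r_[p,1];K=c['camera_matrix'];return (K@(q[:3]/q[2]))[:2]
E
python3 - <<'E'
from h import *
for n in ('scene','side','wrist'): c=grab(n,n+'0'); print(n,c['cam_to_world'].round(2).tolist())
a=cv2.imread('pics/scene0.png')
print(bot.sense())
E
```

```text
pics
scene [[-0.71, -0.54, 0.46, 4.54], [-0.71, 0.54, -0.46, 524.02], [0.0, -0.65, -0.76, 1069.82], [0.0, 0.0, 0.0, 1.0]]
side [[1.0, -0.05, 0.07, 479.87], [-0.08, -0.35, 0.93, -1007.37], [-0.02, -0.94, -0.35, 526.47], [0.0, 0.0, 0.0, 1.0]]
wrist [[0.36, 0.88, 0.3, 162.24], [0.93, -0.34, -0.12, 661.03], [0.0, 0.33, -0.95, 373.31], [0.0, 0.0, 0.0, 1.0]]
{'t': 0.15, 'joint_pos': array([ 1.16918511e+00,  1.16383026e-01,  1.44207146e+00,  1.37439591e-05,
        1.58401201e+00, -3.78044198e-02]), 'qd': array([-0.00025448, -0.00165484, -0.00138564,  0.00069396, -0.00041865,
       -0.00068881]), 'joint_efforts': array([ 5.29848639e-04, -7.32510495e+01, -6.32846689e+01, -3.97756571e-05,
        5.07406367e-03,  5.31793489e-05]), 'tool_pos': array([240.15137212, 630.71270983, 252.75194063]), 'orientation': array([ 1.80901790e-01,  9.83501068e-01, -4.24924061e-04, -1.01931585e-04]), 'contact_force': array([-0.00557109, -0.31524737, -0.18410811]), 'wrist_torque': array([ 0.00742769,  0.03309948, -0.00741918]), 'grip_width': 85.16318233993817}
```

View pics/scene0.png

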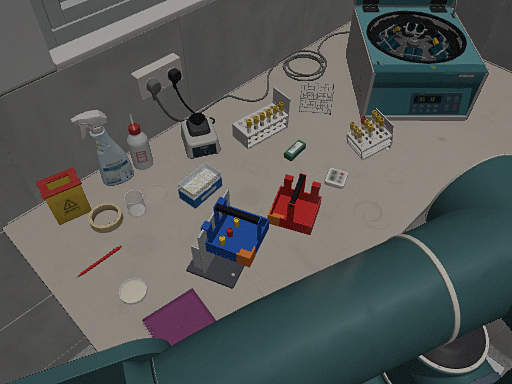

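View pics/side0.png

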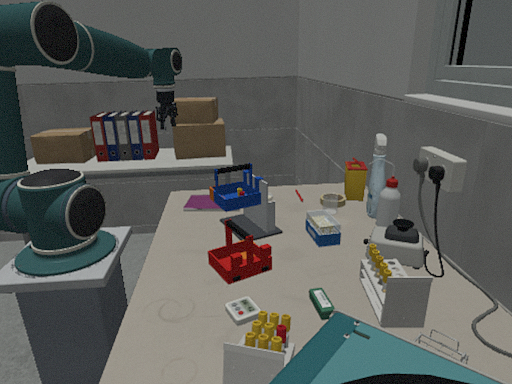

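View pics/wrist0.png

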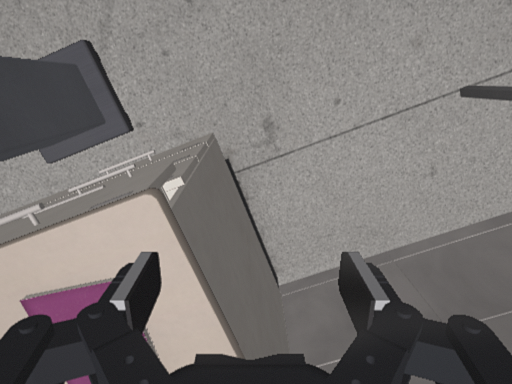

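Run:
```python
import cv2
a=cv2.imread('pics/scene0.png')[180:300,170:300]; cv2.imwrite('pics/sc_crop.png',cv2.resize(a,None,fx=5,fy=5,interpolation=cv2.INTER_CUBIC))
a=cv2.imread('pics/side0.png')[155:255,190:300]; cv2.imwrite('pics/si_crop.png',cv2.resize(a,None,fx=6,fy=6,interpolation=cv2.INTER_CUBIC))
```

```text
(no output)
```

View pics/sc_crop.png

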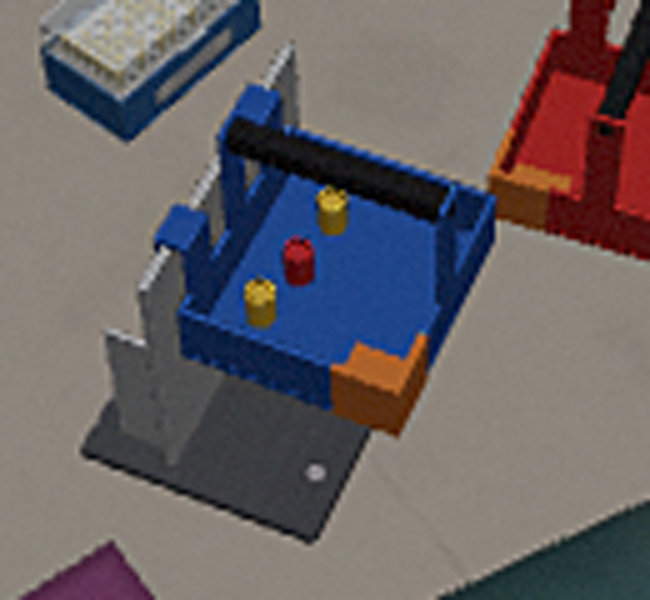

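View pics/si_crop.png

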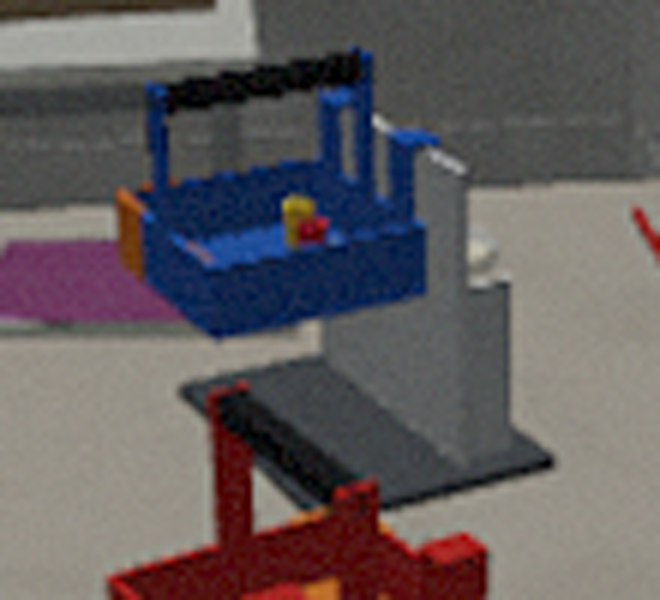

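The tote is at scene (237,232). Its handle runs from (217,206) to (259,220), with hooks on the plate at left and the orange corner at (246,257). The caps are at about (236,222), (230,232) and (222,240). I'll measure the handle from depth.

Run:
```python
from h import *
for n,(u0,u1,v0,v1) in {'scene':(210,265,198,226),'side':(214,254,160,176)}.items():
    c=dict(np.load(f'pics/{n}0.npz'));im=c['color'].astype(int)
    P=[]
    for v in range(v0,v1):
        for u in range(u0,u1):
            if im[v,u].max()<45 and c['depth'][v,u]>0:
                p=pt(c,u,v)
                if 185<p[2]<235:P.append(p)
    P=np.array(P);m=P.mean(0);w,V=np.linalg.eigh(np.cov(P[:,:2].T));d=V[:,1]
    t=(P[:,:2]-m[:2])@d
    print(n,len(P),m.round(1),'yaw',np.degrees(np.arctan2(d[1],d[0])).round(1),'t',np.percentile(t,[0,2,98,100]).round(1),'mid',(m[:2]+d*(t.min()+t.max())/2).round(1),'z',np.percentile(P[:,2],[2,50,98]).round(1))
c=dict(np.load('pics/scene0.npz'))
for nm,u,v in [('orange corner outer rim',255,248),('hookL top',206,224),('hookR top',222,201),('petri',133,291),('plate end',201,236),('foot corner',232,287)]: print(nm,pt(c,u,v).round(1))
```

```text
scene 329 [501.2  83.  212.7] yaw -157.4 t [-58.2 -55.7  53.2  58.9] mid [500.9  82.9] z [202.4 214.3 218.5]
side 154 [504.8  77.1 210.7] yaw -157.2 t [-53.3 -51.2  51.7  55. ] mid [504.   76.7] z [203.6 210.9 216.1]
orange corner outer rim [437.6  85.2 134.5]
hookL top [550.1 142.5 180.3]
hookR top [576.4  65.8 180.5]
petri [621.1 347.2  16.2]
plate end [538.7 169.7 168.4]
foot corner [453.3 154.2   6.2]
```

```bash
cat >> h.py <<'E'
def Rt(yaw): # tool down, tool x at yaw deg
    x=np.array([np.cos(np.radians(yaw)),np.sin(np.radians(yaw)),0]);z=np.array([0,0,-1.]);return np.c_[x,np.cross(z,x),z]
def delta(p,Rm,s=None):
    s=s or bot.sense();R0=R.from_quat(s['orientation']).as_matrix()
    print('t',s['t'],'shift cm',(R0.T@(np.array(p)-s['tool_pos'])/10).round(2),'turn deg',np.degrees(R.from_matrix(R0.T@Rm).as_rotvec()).round(2),'q',s['joint_pos'].round(3),'F',s['contact_force'].round(1),'w',round(s['grip_width'],1),'pos',s['tool_pos'].round(1))
E
python3 -c "
from h import *
delta([501.5,82.5,275],Rt(202.5))"
```

```text
t 0.15 shift cm [-43.93 -41.94  -2.19] turn deg [-5.000e-02 -2.000e-02 -4.334e+01] q [ 1.169  0.116  1.442  0.     1.584 -0.038] F [-0.  -0.3 -0.2] w 85.2 pos [240.2 630.7 252.8]
```

send_rows --deltas '[[[-43.9,-41.9,-2.2],[0,0,-43.3],1],[[-43.9,-41.9,-2.2],[0,0,-43.3],1],[[-43.9,-41.9,-2.2],[0,0,-43.3],1],[[-43.9,-41.9,-2.2],[0,0,-43.3],1],[[-43.9,-41.9,-2.2],[0,0,-43.3],1]]' --newtons 100

```text
t: 0.65
tool_pos: [346.2, 407.8, 262.2]
orientation: [-0.188, 0.982, -0.0, 0.0]
contact_force: [-0.4, -0.1, -0.5]
grip_width: 85.7
```

```bash
python3 -c "
from h import *
delta([501.5,82.5,275],Rt(202.5))"
```

```text
t 0.65 shift cm [ -2.44 -35.97  -1.28] turn deg [-0.01  0.   -0.85] q [ 0.819 -0.194  1.728 -0.     1.607 -1.129] F [-0.4 -0.1 -0.5] w 85.7 pos [346.2 407.8 262.2]
```

send_rows --deltas '[[[-2.2,-33,-1.2],[0,0,0],1],[[-2.2,-33,-1.2],[0,0,0],1],[[-2.2,-33,-1.2],[0,0,0],1],[[-2.2,-33,-1.2],[0,0,0],1],[[-2.2,-33,-1.2],[0,0,0],1]]'

```text
t: 1.15
tool_pos: [452.1, 181.5, 271.5]
orientation: [-0.185, 0.983, 0.0, 0.0]
contact_force: [1.5, 0.4, -0.1]
grip_width: 85.2
```

```bash
python3 -c "
from h import *
delta([501.5,82.5,275],Rt(202.5))"
```

```text
t 1.15 shift cm [ -1.   -11.02  -0.35] turn deg [-0.    0.02 -1.19] q [ 0.329 -0.305  1.804 -0.     1.642 -1.613] F [ 1.5  0.4 -0.1] w 85.2 pos [452.1 181.5 271.5]
```

send_rows --deltas '[[[-0.7,-5,-0.3],[0,0,-0.5],1],[[-0.9,-8.5,-0.3],[0,0,-0.8],1],[[-0.9,-8.5,-0.3],[0,0,-0.8],1],[[-0.9,-8.5,-0.3],[0,0,-0.8],1]]'

```text
t: 1.55
tool_pos: [491.2, 107.1, 274.0]
orientation: [-0.191, 0.982, 0.0, -0.0]
contact_force: [-0.4, 0.9, 0.0]
grip_width: 85.6
```

```bash
python3 -c "
from h import *
delta([501.5,82.5,275],Rt(202.5)); c=grab('wrist','w1'); print(c['cam_to_world'].round(2).tolist())
for u in [-60,0,60]:
  print(proj(c,np.array([501.5,82.5,216])+u*np.array([.924,.383,0])).round(0))
"
```

```text
t 1.55 shift cm [-0.04 -2.66 -0.1 ] turn deg [ 0.02 -0.03 -0.51] q [ 0.164 -0.269  1.772  0.     1.639 -1.791] F [-0.4  0.9  0. ] w 85.6 pos [491.2 107.1 274. ]
[[-0.37, 0.88, 0.3, 413.89], [0.93, 0.35, 0.12, 75.9], [0.0, 0.33, -0.95, 394.75], [0.0, 0.0, 0.0, 1.0]]
[200. 125.]
[206. 223.]
[211. 302.]
```

View pics/w1.png

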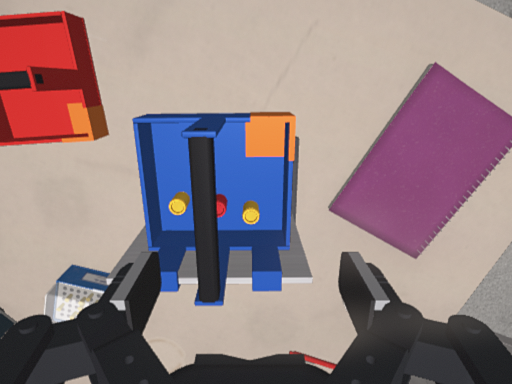

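The wrist view shows the handle from (202,137) to (208,300), close to where I predicted it. I'll refine its position from this depth image.

```bash
python3 -c "
from h import *
c=dict(np.load('pics/w1.npz'));im=c['color'].astype(int)
P=np.array([pt(c,u,v) for v in range(132,302) for u in range(182,230) if im[v,u].max()<50 and c['depth'][v,u]>0])
P=P[(P[:,2]>208)&(P[:,2]<225)]
m=P.mean(0);d=np.linalg.eigh(np.cov(P[:,:2].T))[1][:,1];d*=np.sign(d[0]);n=np.array([-d[1],d[0]])
t=(P[:,:2]-m[:2])@d;s=(P[:,:2]-m[:2])@n
print(len(P),m,np.degrees(np.arctan2(d[1],d[0])),t.min(),t.max(),np.percentile(s,[1,99]),m[:2]+d*(t.min()+t.max())/2+n*np.percentile(s,[1,99]).mean(),np.percentile(P[:,2],[5,50,95]))
print([pt(c,u,v).round(1) for u,v in [(150,252),(285,246),(140,118),(291,116),(170,275),(267,275)]])
"
```

```text
2979 [505.98327464  83.15899316 215.15085987] 22.74180092950779 -57.35442612033638 54.96504206064209 [-6.77242233  6.65250818] [504.90464054  82.64185453] [212.73902283 215.42631521 216.56958071]
[array([498.9,  61.7, 268.9]), array([534.4, 160.2, 139.1]), array([472.6,   5.7, 138.5]), array([426. , 116.9, 138.9]), array([573.2,  72.3, 180. ]), array([544. , 143.9, 180.6])]
```

```bash
python3 -c "
from h import *
delta([503,82.6,211],Rt(202.6))"
```

```text
t 1.6 shift cm [-0.18 -2.79  6.31] turn deg [ 0.02 -0.02 -0.53] q [ 0.165 -0.269  1.772  0.     1.639 -1.791] F [1.  0.1 1.2] w 85.8 pos [490.9 107.8 274.1]
```

send_rows --deltas '[[[-0.2,-2.8,0],[0,0,-0.5],1],[[-0.2,-2.8,0],[0,0,-0.5],1],[[-0.2,-2.8,2],[0,0,-0.5],1],[[-0.2,-2.8,4],[0,0,-0.5],1],[[-0.2,-2.8,4],[0,0,-0.5],1]]'

```text
t: 2.1
tool_pos: [502.3, 83.5, 231.9]
orientation: [-0.197, 0.98, 0.0, -0.002]
contact_force: [0.2, 0.2, -0.3]
grip_width: 85.5
```

```bash
python3 -c "
from h import *
delta([503,82.6,211],Rt(202.6))"
```

```text
t 2.1 shift cm [-0.04 -0.11  2.09] turn deg [ 0.07 -0.19  0.07] q [ 0.115 -0.243  1.818  0.     1.57  -1.852] F [ 0.2  0.2 -0.3] w 85.5 pos [502.3  83.5 231.9]
```

send_rows --deltas '[[[0,-0.1,1],[0,0,0],1],[[0,-0.1,2],[0,0,0],1],[[0,-0.1,2],[0,0,0],1],[[0,-0.1,2],[0,0,0],1]]'

```text
t: 2.5
tool_pos: [503.9, 81.5, 214.5]
orientation: [-0.196, 0.981, -0.0, 0.0]
contact_force: [-0.2, -0.1, -0.1]
grip_width: 85.4
```

```bash
python3 -c "
from h import *
delta([503,82.6,211],Rt(202.6))"
```

```text
t 2.5 shift cm [0.04 0.13 0.35] turn deg [-0.  0. -0.] q [ 0.11  -0.236  1.841 -0.     1.537 -1.855] F [-0.2 -0.1 -0.1] w 85.4 pos [503.9  81.5 214.5]
```

send_rows --deltas '[[[0,0.05,0.3],[0,0,0],0],[[0,0.05,0.3],[0,0,0],-0.45],[[0,0.05,0.3],[0,0,0],-0.45],[[0,0.05,0.3],[0,0,0],-0.45],[[0,0.05,0.3],[0,0,0],-0.45]]' --newtons 40

```text
t: 3.0
tool_pos: [503.7, 81.9, 211.4]
orientation: [-0.196, 0.981, -0.0, 0.0]
contact_force: [0.1, 0.3, 0.1]
grip_width: 23.8
```

```bash
python3 -c "
from h import *
delta([503,82.6,211],Rt(202.6));grab('wrist','w2')"
```

```text
t 3.0 shift cm [0.04 0.09 0.04] turn deg [-0.    0.01 -0.01] q [ 0.111 -0.235  1.845  0.     1.532 -1.854] F [0.1 0.3 0.1] w 23.8 pos [503.7  81.9 211.4]
```

View pics/w2.png

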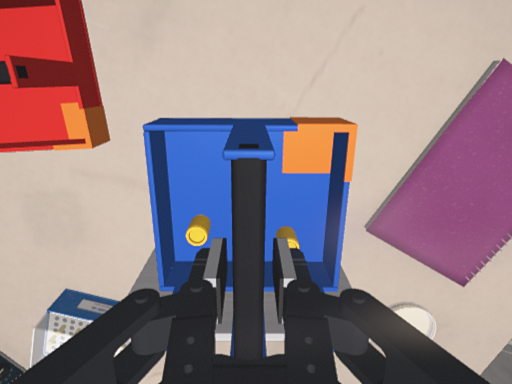

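The bar at (248,260) sits centred between the pads at x≈227 and 273. Closing now.

send_rows --deltas '[[[0,0,0],[0,0,0],-0.6],[[0,0,0],[0,0,0],-0.75],[[0,0,0],[0,0,0],-1],[[0,0,0],[0,0,0],-1]]'

```text
t: 3.45
tool_pos: [503.8, 81.7, 211.5]
orientation: [-0.196, 0.981, -0.0, 0.0]
contact_force: [0.6, -5.0, 2.4]
grip_width: 13.0
```

send_rows --deltas '[[[0,0,0],[0,0,0],-1],[[0,0,0],[0,0,0],-1],[[0,0,-0.2],[0,0,0],-1]]' --newtons 110

```text
t: 3.75
tool_pos: [503.6, 82.0, 212.9]
orientation: [-0.196, 0.981, 0.0, -0.0]
contact_force: [2.3, 0.6, -4.5]
grip_width: 12.1
```

```bash
python3 -c "
from h import *
delta([503,82.6,211],Rt(202.6))"
```

```text
t 3.75 shift cm [0.04 0.08 0.19] turn deg [ 0.03 -0.01 -0.01] q [ 0.111 -0.235  1.843  0.     1.534 -1.854] F [ 2.3  0.6 -4.5] w 12.1 pos [503.6  82.  212.9]
```

send_rows --deltas '[[[0,0,-0.4],[0,0,0],-1],[[0,0,-0.9],[0,0,0],-1],[[0,0,-1.4],[0,0,0],-1],[[0,0,-1.8],[0,0,0],-1],[[0,0,-2],[0,0,0],-1]]'

```text
t: 4.25
tool_pos: [503.6, 81.9, 233.9]
orientation: [-0.196, 0.981, -0.0, 0.0]
contact_force: [0.1, 0.3, -2.5]
grip_width: 12.0
```

```bash
python3 -c "
from h import *
delta([503,82.6,255],Rt(202.6));grab('wrist','w3');grab('side','s3');grab('scene','c3')
a=cv2.imread('pics/side' '0.png')
a=np.hstack([cv2.resize(cv2.imread('pics/s3.png')[130:255,190:300],None,fx=3.5,fy=3.5),cv2.resize(cv2.imread('pics/c3.png')[175:300,170:280],None,fx=3.5,fy=3.5)]);cv2.imwrite('pics/m3.png',a)"
```

```text
t 4.25 shift cm [ 0.03  0.09 -2.11] turn deg [-0.  0. -0.] q [ 0.111 -0.243  1.815 -0.     1.569 -1.854] F [ 0.1  0.3 -2.5] w 12.0 pos [503.6  81.9 233.9]
```

View pics/m3.png

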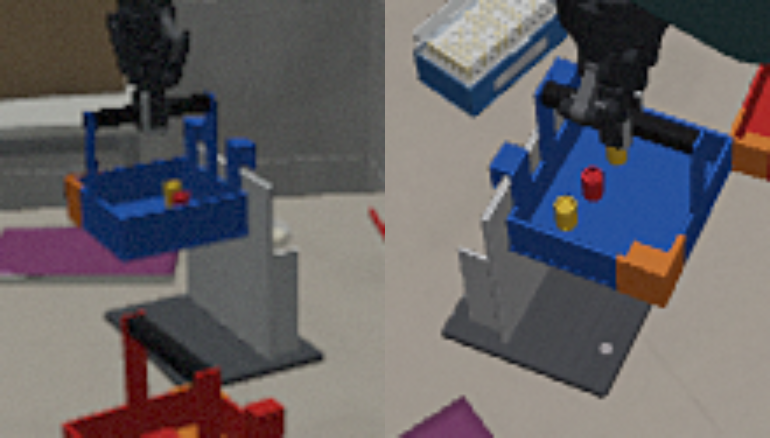

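View pics/w3.png

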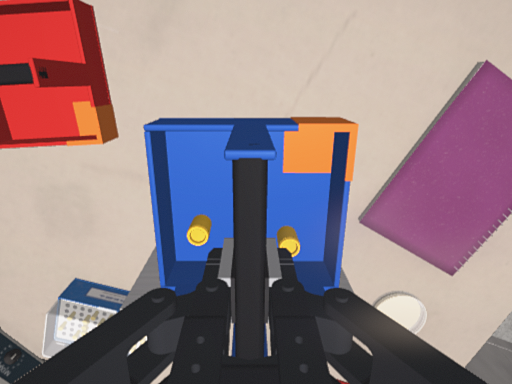

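The tote is level and tracking the gripper, with all the caps upright. I'll lift higher.

send_rows --deltas '[[[0,0,-0.6],[0,0,0],-1],[[0,0,-1.5],[0,0,0],-1],[[0,0,-2.5],[0,0,0],-1],[[0,0,-3.5],[0,0,0],-1],[[0,0,-4.4],[0,0,0],-1]]'

```text
t: 4.9
tool_pos: [503.7, 81.9, 278.6]
orientation: [-0.196, 0.981, -0.0, 0.0]
contact_force: [-0.0, -0.1, -3.7]
grip_width: 12.1
```

send_rows --deltas '[[[0,0,-0.7],[0,0,0],-1],[[0,0,-1.2],[0,0,0],-1],[[0,0,-1.5],[0,0,0],-1],[[0,0,-1.6],[0,0,0],-1],[[0,0,-1.6],[0,0,0],-1]]'

```text
t: 5.4
tool_pos: [503.7, 81.9, 293.1]
orientation: [-0.196, 0.981, 0.0, -0.0]
contact_force: [-0.5, -0.6, -2.7]
grip_width: 11.6
```

send_rows --deltas '[[[0.2,0,0],[0,0,0],-1],[[0.7,0,0],[0,0,0],-1],[[1.4,0,0],[0,0,0],-1],[[2.2,0,0],[0,0,0],-1],[[3,0,0],[0,0,0],-1]]'

```text
t: 5.9
tool_pos: [475.2, 70.1, 293.3]
orientation: [-0.196, 0.981, -0.0, 0.0]
contact_force: [-0.2, -0.1, -2.6]
grip_width: 11.9
```

send_rows --deltas '[[[0.8,0,0],[0,0,0],-1],[[1.6,0,0],[0,0,0],-1],[[2.4,0,0],[0,0,0],-1],[[3.2,0,0],[0,0,0],-1],[[4,0,0],[0,0,0],-1]]'

```text
t: 6.4
tool_pos: [438.4, 54.7, 293.3]
orientation: [-0.196, 0.981, -0.0, 0.0]
contact_force: [1.2, 0.5, -3.0]
grip_width: 12.1
```

send_rows --deltas '[[[0.7,0,0],[0,0,0],-1],[[1.2,0,0],[0,0,0],-1],[[1.5,0,0],[0,0,0],-1],[[1.6,0,0],[0,0,0],-1],[[1.6,0,0],[0,0,0],-1]]'

```text
t: 6.9
tool_pos: [424.3, 48.9, 293.3]
orientation: [-0.196, 0.981, -0.0, 0.0]
contact_force: [-0.5, 0.3, -2.1]
grip_width: 11.8
```

```bash
python3 -c "
from h import *
delta([503,82.6,255],Rt(202.6));grab('wrist','w4');grab('side','s4');grab('scene','c4')
a=np.hstack([cv2.resize(cv2.imread('pics/s4.png')[110:255,160:300],None,fx=2.8,fy=2.8),cv2.resize(cv2.imread('pics/c4.png')[175:320,170:310],None,fx=2.8,fy=2.8)]);cv2.imwrite('pics/m4.png',a)
s=bot.sense();R0=R.from_quat(s['orientation']).as_matrix()
ax=np.radians(22.6+135+90);w=np.radians(30)*np.array([np.cos(ax),np.sin(ax),0])
print('turn in tool',np.degrees(R0.T@w))"
```

```text
t 6.9 shift cm [-8.56  0.09  3.83] turn deg [-0.    0.01 -0.01] q [ 0.055 -0.448  1.874  0.     1.716 -1.91 ] F [-0.5  0.3 -2.1] w 11.8 pos [424.3  48.9 293.3]
turn in tool [ 2.12115023e+01 -2.12149044e+01  1.27674281e-03]
```

View pics/m4.png

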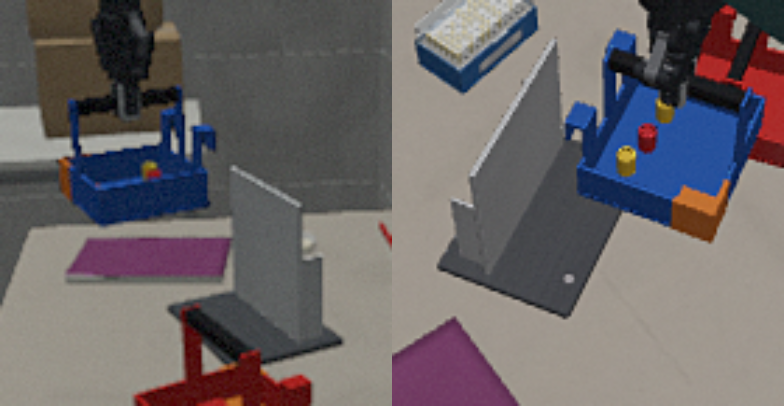

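View pics/w4.png

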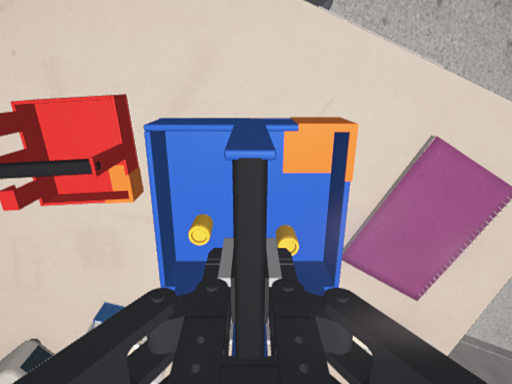

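The tote is clear of the plate (side view: hooks near (212,130), plate top near (235,170)). I'll go a little higher and then tilt in stages.

send_rows --deltas '[[[0,0,-0.5],[0,0,0],-1],[[0,0,-1.5],[0,0,0],-1],[[0,0,-2.5],[0,0,0],-1],[[0,0,-3.2],[0,0,0],-1],[[0,0,-3.5],[0,0,0],-1]]'

```text
t: 7.55
tool_pos: [424.5, 48.9, 329.6]
orientation: [-0.196, 0.981, -0.0, 0.001]
contact_force: [-0.2, 0.4, -2.3]
grip_width: 11.9
```

send_rows --deltas '[[[0,0,0],[1,-1,0],-1],[[0,0,0],[2.5,-2.5,0],-1],[[0,0,0],[4.5,-4.5,0],-1],[[0,0,0],[6.5,-6.5,0],-1],[[0,0,0],[7.8,-7.8,0],-1]]'

```text
t: 8.05
tool_pos: [424.0, 49.0, 328.1]
orientation: [-0.195, 0.976, -0.054, 0.081]
contact_force: [-0.0, -0.2, -3.3]
grip_width: 11.9
```

send_rows --deltas '[[[0,0,0],[0.5,-0.5,0],-1],[[0,0,0],[1,-1,0],-1],[[0,0,0],[1.5,-1.5,0],-1],[[0,0,0],[1.8,-1.8,0],-1],[[0,0,0],[2,-2,0],-1]]'

```text
t: 8.55
tool_pos: [424.3, 48.8, 328.2]
orientation: [-0.194, 0.973, -0.067, 0.1]
contact_force: [0.1, -1.2, -3.1]
grip_width: 12.0
```

```bash
cat > tl.py <<'E'
from h import *
import sys
k=sys.argv[1]
s=bot.sense();R0=R.from_quat(s['orientation']).as_matrix();z=-R0[:,2]
Rl=np.c_[-R0[:,0],R0[:,1]*1,-R0[:,2]] # tote axes
print('t',s['t'],'tilt',np.degrees(np.arccos(z[2])).round(2),'corner-dir dz',(Rl@np.array([-1,1,0])/2**.5)[2].round(3),'tote y',Rl[:,1].round(2),'q',s['joint_pos'].round(3),'pos',s['tool_pos'].round(1),'F',s['contact_force'].round(1),'w',round(s['grip_width'],1))
for n in ('wrist','side','scene'): grab(n,n[0:2]+k)
a=np.hstack([cv2.imread(f'pics/wr{k}.png')]+[cv2.resize(np.vstack([cv2.imread(f'pics/si{k}.png')[80:272,110:302],cv2.imread(f'pics/sc{k}.png')[150:342,180:372]]),(192,384))]);cv2.imwrite(f'pics/t{k}.png',a)
E
python3 tl.py 5
```

```text
t 8.55 tilt 13.87 corner-dir dz -0.24 tote y [-0.37  0.92 -0.17] q [ 0.13  -0.577  1.913 -0.12   1.595 -1.851] pos [424.3  48.8 328.2] F [ 0.1 -1.2 -3.1] w 12.0
```

View pics/t5.png

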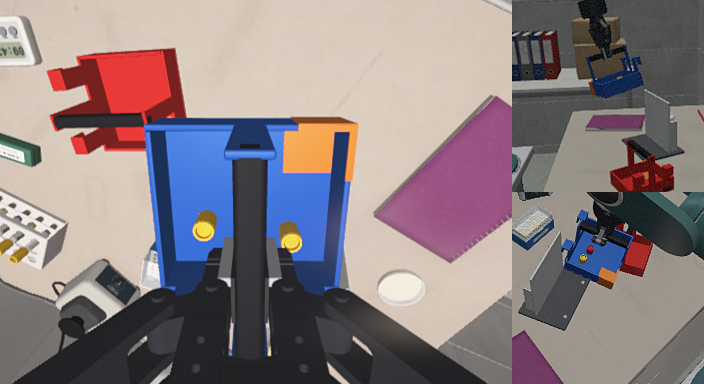

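send_rows --deltas '[[[0,0,0],[0.8,-0.8,0],-1],[[0,0,0],[1.4,-1.4,0],-1],[[0,0,0],[1.6,-1.6,0],-1],[[0,0,0],[1.6,-1.6,0],-1],[[0,0,0],[1.6,-1.6,0],-1]]'

```text
t: 9.2
tool_pos: [424.2, 48.9, 328.3]
orientation: [-0.194, 0.971, -0.078, 0.117]
contact_force: [-0.1, 0.0, -3.3]
grip_width: 12.1
```

```bash
python3 tl.py 6
```

```text
t 9.2 tilt 16.12 corner-dir dz -0.278 tote y [-0.36  0.91 -0.2 ] q [ 0.144 -0.598  1.93  -0.142  1.567 -1.838] pos [424.2  48.9 328.3] F [-0.1  0.  -3.3] w 12.1
```

View pics/t6.png

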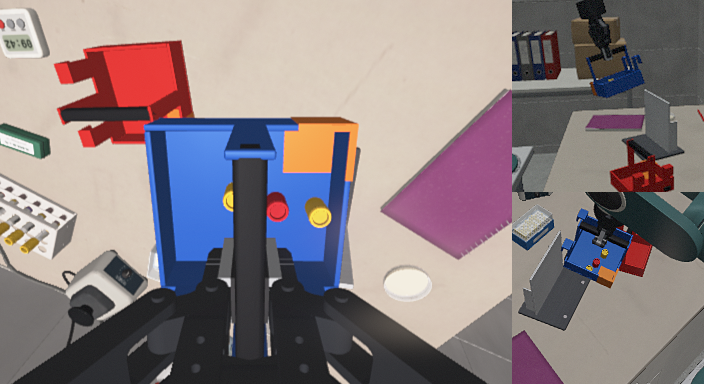

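The caps, at (231,196), (277,206) and (319,212), are sliding steadily towards the orange corner. I'll hold this tilt briefly, then go steeper.

send_rows --deltas '[[[0,0,0],[0,0,0],-1],[[0,0,0],[0,0,0],-1],[[0,0,0],[0,0,0],-1],[[0,0,0],[0.3,-0.3,0],-1],[[0,0,0],[0.8,-0.8,0],-1]]'

```text
t: 9.85
tool_pos: [424.4, 48.8, 328.3]
orientation: [-0.194, 0.969, -0.083, 0.125]
contact_force: [-0.1, -0.3, -3.2]
grip_width: 12.1
```

send_rows --deltas '[[[0,0,0],[0.6,-0.6,0],-1],[[0,0,0],[1.4,-1.4,0],-1],[[0,0,0],[2.2,-2.2,0],-1],[[0,0,0],[3,-3,0],-1],[[0,0,0],[3.8,-3.8,0],-1]]'

```text
t: 10.35
tool_pos: [424.2, 48.9, 328.4]
orientation: [-0.192, 0.961, -0.109, 0.164]
contact_force: [-0.1, -0.2, -2.6]
grip_width: 12.3
```

send_rows --deltas '[[[0,0,0],[0.8,-0.8,0],-1],[[0,0,0],[1.6,-1.6,0],-1],[[0,0,0],[2.4,-2.4,0],-1],[[0,0,0],[3.2,-3.2,0],-1],[[0,0,0],[3.6,-3.6,0],-1]]'

```text
t: 10.85
tool_pos: [424.2, 48.9, 328.3]
orientation: [-0.19, 0.952, -0.133, 0.2]
contact_force: [0.0, 0.9, -2.6]
grip_width: 12.3
```

```bash
python3 tl.py 7
```

```text
t 10.85 tilt 27.79 corner-dir dz -0.466 tote y [-0.31  0.89 -0.33] q [ 0.224 -0.706  2.022 -0.275  1.425 -1.757] pos [424.2  48.9 328.3] F [ 0.   0.9 -2.6] w 12.3
```

View pics/t7.png

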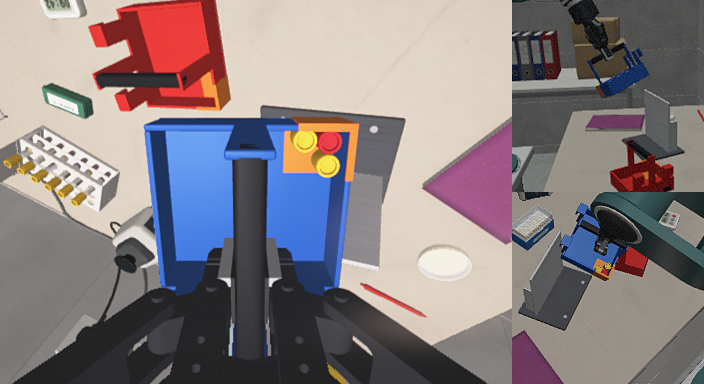

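All three caps are standing in the orange corner, at (305,140), (330,141) and (327,164). I'll add the last 2° and let it settle.

send_rows --deltas '[[[0,0,0],[0.5,-0.5,0],-1],[[0,0,0],[1,-1,0],-1],[[0,0,0],[1.4,-1.4,0],-1],[[0,0,0],[1.4,-1.4,0],-1],[[0,0,0],[1.4,-1.4,0],-1]]'

```text
t: 11.5
tool_pos: [424.2, 48.9, 328.3]
orientation: [-0.189, 0.948, -0.142, 0.213]
contact_force: [0.2, 0.8, -3.5]
grip_width: 11.9
```

send_rows --deltas '[[[0,0,0],[0,0,0],-1],[[0,0,0],[0,0,0],-1],[[0,0,0],[0,0,0],-1],[[0,0,0],[0,0,0],-1],[[0,0,0],[0,0,0],-1]]'

```text
t: 12.0
tool_pos: [424.3, 48.9, 328.3]
orientation: [-0.189, 0.948, -0.142, 0.213]
contact_force: [-0.4, 0.8, -3.1]
grip_width: 12.1
```

```bash
python3 tl.py 8
python3 - <<'E'
from h import *
c=dict(np.load('pics/wr8.npz'))
P=[pt(c,u,v) for u,v in [(170,170),(190,230),(200,150),(310,220),(200,200)]]
A=np.array(P);m=A.mean(0);n=np.linalg.svd(A-m)[2][2];print('floor tilt',np.degrees(np.arccos(abs(n[2]))),(A-m)@n)
E
```

```text
t 12.0 tilt 29.7 corner-dir dz -0.495 tote y [-0.3   0.89 -0.35] q [ 0.238 -0.723  2.037 -0.3    1.403 -1.741] pos [424.3  48.9 328.3] F [-0.4  0.8 -3.1] w 12.1
floor tilt 29.20582148279119 [ 1.02537245 -0.55048506 -0.87910522  0.21971769  0.18450014]
```

View pics/t8.png

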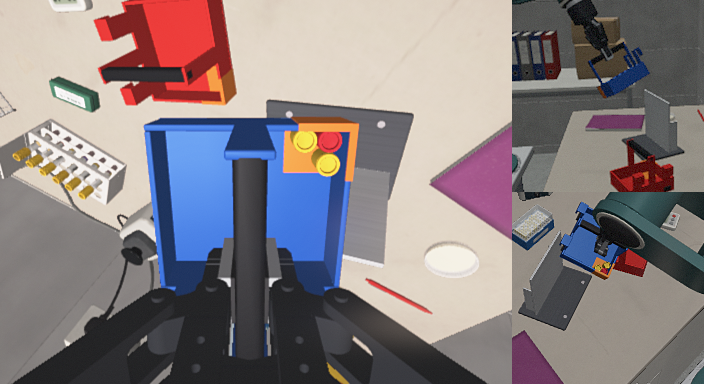

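```bash
python3 -c "
from station import bot
print(bot.finish_job())"
```

```text
the job is handed in; nothing more can be done
None
```

The tote is off its hanger and held about 30° towards the orange corner, with all three caps gathered there. I handed the job in at about 12 s.

- **How it went:** I pinched the black handle at 110 N and lifted the tote level by about 82 mm. I then moved it 86 mm towards its front, raised it another 36 mm, and tilted it in stages so the caps slid slowly.
- **Tilt:** the arm pose gives 29.7°, straight towards the orange corner. A fit to the tote floor in the wrist depth image gives about 29.2°, which agrees.
- **Caps:** the last wrist picture shows all three in the orange corner, with none spilled.
- **Clearance:** from the pose, I estimate the tote's lowest corner is about 190 mm above the worktop, higher than the 175 mm plate. The side view shows it clear of the hanger.
- **Forces and bystanders:** I saw no contact with anything else, and the force readings I saw stayed around 5 N or less. I checked the other things on the bench only by eye in the pictures.

None of these checks failed or disagreed. Two readings differed slightly from what I expected. The grip width read about 12 mm on the 14 mm bar, but the tote followed the gripper without visible slip. The first handle fixes from two cameras were about 6 mm apart, and the wrist view before the grasp settled it.

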